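Shim the press platen tight against its fence and hold the wedge

ROBOT

A 6-joint arm with a two-finger parallel gripper is mounted at the origin on the work surface. World frame = base frame: x ahead of the robot, y to its left, z up, the work surface at z = 0. Lengths are in mm, angles in rad, forces in N, time in s.
With the tool pointing down it reaches from about 275 to 750 mm from the base axis. Payload 10.2 kg.
Tool frame: the origin (TCP) lies at the very end of the fingers, on their centre line; the grasp point (between the pads) lies 19 mm behind it; z points along the fingers, y is the line along which they close (so a half turn about z gives the same grasp; the last joint's range is limited). The gripper opens to 85 mm and grips with 20 to 120 N. Pads are 22 mm wide; open, the fingers measure 114 mm over their backs; the gripper's body (76 mm by 85 mm) begins 54 mm behind the grasp point. The pads swing forward as they close: fully open they stand 13 mm farther back than shut.
Start: joints at [0.892, 0.313, 1.498, -0, 1.331, -0.223], TCP at [231.108, 471.402, 231.294] pointing down, gripper open.
Joint ranges: [-2.94, 2.94], [-0.97, 2.17], [0.19, 2.56], [-1.23, 4.37], [0.02, 3.11], [-2.88, 2.88]. Speed limits (rad/s): [2.39, 2.39, 3.01, 3.14, 3.14, 3.14].

INTERFACE

Orientations are given as a unit quaternion [w, x, y, z].
In Python, from rig import * gives the robot as it stands. The module is installed in compiled form; this text tells all that it offers.
- The arm moves only by the shell command python3 -m crank 'ROWS' [FORCE]. ROWS is JSON, a list that holds one entry, the list of rows, each a list of 7 numbers: the shift along the tool's x, y, z in units of 25 mm (1.0 is 25 mm), then the turn, a rotation vector about the tool's x, y, z in units of 8 degrees (1.0 is 8 degrees), then the finger opening in mm, from 0 to 85.4. A call has exactly 8 rows; each row shifts and turns the commanded pose from where the row before left it, along the tool's axes as they then stand; what a row does not reach is not made up. A row lasts 1/10 s, in which the tool goes at most 50 mm and 8.59 degrees, less where a joint would pass 70% of its speed; a pose out of reach is approached as far as the arm can. A call is refused whole if a number of a shift passes 1 or a number of a turn 1, either way. A call with a gripper value outside its range is refused whole. The fingers move at their own pace and stop on an object; FORCE is the grip in N (left out, the last holds). Time passes only in rows, so rows that do not move let the fingers close, or fill a call up. It gives the time, the measured TCP pose, the force, the opening and the grip force at its end, in the units of the state.
- sense(): the state, without advancing time (a new reading comes with each control period).
- capture(name): name is "side" or "top" or "wrist"; returns the picture (384x512x3 uint8, blue, green, red); there is no depth.
- camera_model(name): a dict with "fx", "fy", "cx", "cy" (pixels), "k1" (the pictures are not rectified: a ray, as slopes to the right and down, at radius r is drawn at 1 + k1 r^2 times it, then the intrinsics apply), "world_from_camera" (4x4, takes a point from camera to world coordinates); the wrist camera has in their place "T_tool_cam" (4x4, takes a point from camera to tool coordinates, whose origin is the TCP and whose axes are the flange's). Camera axes: x right, y up, looking along -z (the intrinsics and any distortion apply to the point x, -y, -z); pixel columns grow to the right and rows downward; lengths in mm; the calibration is good to about 2 mm. A picture is of the moment at which its call begins: read the wrist's pose just before it. camera_model takes no time and is no camera call.
- finish_job(): hands the job in; it is judged then, once.
The state is a dict: "time_s": time; "joints": joint angles; "dq": joint speeds; "tau": joint torques, N m; "eef_pos": TCP position; "ee_rot": TCP orientation; "force": force on the tool from outside, world axes, zero at the start; "wrist_torque": the same for the moment, N m; "grip_width": opening from 0.0 (shut) to 1.0 (fully open); "grip_force": force on a finger pad.
Only numpy, scipy, OpenCV 4.12 (cv2) and the standard library are available. Lean on these libraries where they do the work, as an engineer would, in place of code of your own. Each camera call takes 0.05 s, during which the arm holds its last target. There are 200 camera calls.

TASK

The old wooden T-shaped spacer hanging in the gap between the press platen and its fence is worn: lift it out and drop it into the black reject crate. Then stand shims from the rack side by side on the bed in that gap, as many as it takes, and push the wooden wedge down from its stand into what is left until you feel everything is tight, leaving unused shims in the rack and the other things on the bench where they are. Finish while still gripping the wedge and pressing it down firmly, about 15 N; do not let go.

Things in the scene. Friction and masses are not known exactly. Their poses are not given: they have to be found in the camera images.
- bed: grey base plate of the pressing station, fixed, 180 (x) x 270 (y) x 10 mm; origin at z = 0 under the plate, 5 mm to +y of its centre. On it stand the fence at +y and the platen at -y, both 60 mm tall, tops at z = 70 mm. The gap between them runs along x, is 20 to 36 mm wide, 60 mm deep (its floor is the bed's top, z = 10 mm), open at top and ends
- fence: fixed steel block 140 (x) x 40 (y) x 60 mm on the bed, same axes as the bed; origin at the bottom edge of its gap face; the block extends to its +y
- fence_face (a point): on the fence's gap face: middle of the top edge (z = 70 mm). The gap lies on its -y side
- platen: fixed aluminium platen 140 x 140 x 60 mm with a thin black rubber pad on top, same axes as the bed; origin at the centre of its underside, on the bed
- platen_face (a point): on the platen's gap face: middle of the top edge (z = 70 mm). Gap width = distance from here to fence_face along the bed's y
- old_spacer: worn dark wooden T: a web 24 (x) x 8 (y) x 30 mm with a cross head 24 (x) x 80 (y) x 24 mm on top of it, 80 g. Its head rests on the tops of fence and platen, across the gap, web hanging into it, axes along the bed's within 3 degrees. Origin: centre of the web's lower end; the head lies 30 to 54 mm above it. Grip the head across its 24 mm
- crate: black open reject crate, fixed, outside 150 (x) x 140 (y) x 70 mm tall, walls 5 mm; origin under its centre
- rack: wooden stock rack, fixed, 60 x 110 mm, 28 mm tall; three slots 13 (y) x 40 (x) mm, 30 mm apart along its y, with their floor at 6 mm; origin under its centre; one shim stands upright in each slot
- shim1: aluminium shim plate 36 (x) x 10 (y) x 95 (z) mm, 90 g, upright; origin at the centre of its underside. All three are alike. Grip it across its 36 mm width near the top: standing in the gap it rises 35 mm above fence and platen
- shim2: second shim, same as shim1
- shim3: third shim, same as shim1
- stand: fixed dark steel wedge stand, two uprights 80 mm tall, 38 mm apart inside along x (10 mm thick, 40 mm in y), on a foot 70 (x) x 60 (y) mm; origin under the middle of the wedge; the wedge hangs in it by the ends of its head, axes as the stand's
- wedge: wooden wedge, 100 g, thin end down. Blade 34 mm wide (x), 66 mm long: a flat upright face at y = 0 looking to +y; the other face slopes to -y, 3 mm thick at the lower end, 1 mm more every 4 mm. Origin: lower end, mid width, on the flat face. It starts with the flat face to the side on which the fence is of the gap (within 40 degrees)
- wedge_head (a point): centre of the wedge's grip head, 81 mm above and 10 mm to -y of the wedge's origin; the head is 50 (x) x 20 (y) x 30 mm, grip it across the 50 mm. With its flat face against the shims the wedge jams in a rest gap of 5 to 17 mm; in a wider one it drops to the bed and holds nothing: another shim is needed
- mug_mark (a point): white mug, 90 mm tall; bystander, leave it
- tape_mark (a point): roll of paper tape, 90 mm across, lying flat; bystander, leave it
- jar_mark (a point): small amber jar, 70 mm tall; bystander, leave it
- can_mark (a point): spray can, 170 mm tall; bystander, leave it
- carton: long cardboard carton, 300 x 70 x 60 mm; bystander, leave it
- driver: screwdriver lying on the bench; bystander, leave it
Not all that is in view belongs to the job. Leave any red look-alike of the crate alone.

How it is judged:
By the outcome, as a careful person would: the job done as asked, in the order asked, and still so for the second after the job is handed in, while the arm keeps its last pose, push and grip.
It also fails if it takes over 72 s, if anything falls off the work surface, if the arm or the gripper's body presses on something with over 40 N, if the wrist force passes 120 N, or if a joint passes its speed limit or range.

## Working session

There is one attempt and no reset: what is moved stays moved. The work goes in short steps, Python scripts to look and compute and a shell command to move; the robot and the scene stay as the last step left them, time stands still between calls to the robot, and variables do not carry over. Pictures are saved under pics/ and viewed, at most 14 in all, crops included, and the job is handed in when it is done.

```bash
mkdir -p pics; python3 - <<'E'
from rig import *
import cv2
s=sense();print(s)
for n in("top","side","wrist"):
    im=capture(n);cv2.imwrite(f"pics/{n}0.png",im);print(n,camera_model(n))
t=cv2.imread("pics/top0.png");cv2.imwrite("pics/top0b.png",cv2.resize(t,(800,600),interpolation=cv2.INTER_CUBIC))
E
```

```text
{'time_s': 0.0, 'joints': array([ 8.91594374e-01,  3.13469307e-01,  1.49843614e+00, -2.29969808e-05,
        1.33098796e+00, -2.23360099e-01]), 'dq': array([ 2.91656132e-04,  6.46161493e-04, -4.31793917e-04, -4.06677235e-04,
        8.37746120e-04, -9.56202431e-05]), 'tau': array([ 2.95139907e-04, -4.12254453e+01, -2.59742618e+01, -1.83724292e-04,
        4.02267091e-03, -8.35689406e-06]), 'eef_pos': array([230.94817054, 471.19100171, 230.7255473 ]), 'ee_rot': array([-2.73593465e-04,  2.25949994e-01,  9.74138685e-01, -5.90140884e-04]), 'force': array([-0.47064397, -0.08395258,  0.60628083]), 'wrist_torque': array([ 0.04797299,  0.03026913, -0.02863727]), 'grip_force': 0.0, 'grip_width': 0.9976561208196947}
top {'fx': 427.98039658142324, 'fy': 427.98039658142324, 'cx': 255.56203901622482, 'cy': 196.8422480532067, 'k1': -0.05893126185749735, 'world_from_camera': array([[-2.36254086e-02,  9.90819170e-01, -1.33113534e-01,
         3.81699717e+02],
       [-9.99626399e-01, -2.52433866e-02, -1.04801454e-02,
        -2.95276365e+01],
       [-1.37441654e-02,  1.32816205e-01,  9.91045384e-01
[... 405 characters left out ...]
4797e-01,
         8.90559138e+02],
       [ 2.19173394e-02,  7.55743177e-01,  6.54501246e-01,
         1.04295368e+03],
       [ 0.00000000e+00,  0.00000000e+00,  0.00000000e+00,
         1.00000000e+00]])}
wrist {'fx': 265.5988274198911, 'fy': 265.5988274198911, 'cx': 257.6647642453752, 'cy': 189.11778048485726, 'k1': -0.050785615754612344, 'T_tool_cam': array([[ 1.11353971e-03,  9.54404591e-01,  2.98514048e-01,
         7.62359245e+01],
       [ 9.99999372e-01, -1.10163175e-03, -2.08153048e-04,
         1.71909009e-01],
       [ 1.30190330e-04,  2.98514093e-01, -9.54405218e-01,
        -1.42369388e+02],
       [ 0.00000000e+00,  0.00000000e+00,  0.00000000e+00,
         1.00000000e+00]])}
```

View pics/top0b.png

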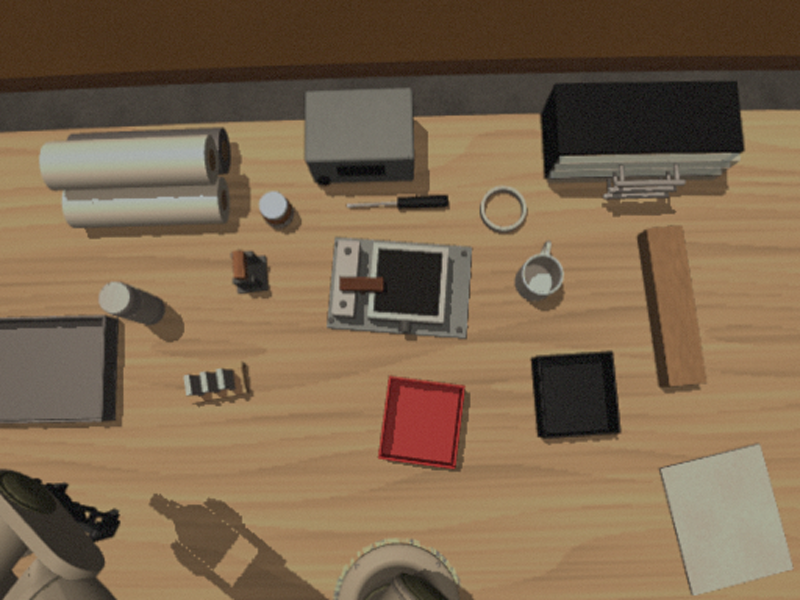

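View pics/side0.png

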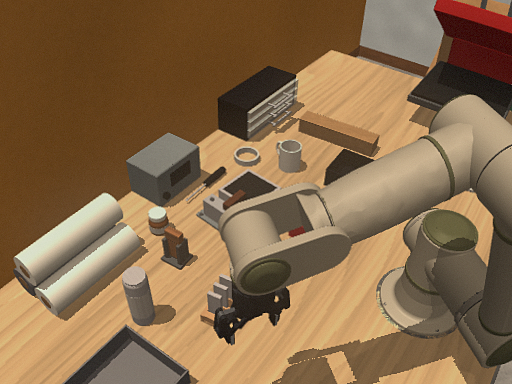

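The top view (scaled ×1.56) shows the bed at (400,288), with the fence on the left at (346,278), the platen at (409,283) and the dark spacer across the gap at (361,285). The rack with three shims is at (212,383), the stand with the wedge at (248,270), and the black crate at (575,394).

Look-alikes and how I choose between them:
- **Crate:** the red tray at (423,422), the dark grey tray at (55,370) and the black drawer box at (640,130) could be mistaken for it. I choose the small black open one at (575,394).
- **Spacer:** the carton at (672,305) and the wedge head at (239,264) are also wooden. I choose the piece lying across the gap.

```bash
cat > h.py <<'E'
from rig import *
import cv2, numpy as np
from scipy.spatial.transform import Rotation as Ro
def rot(s): q=s["ee_rot"]; return Ro.from_quat([q[1],q[2],q[3],q[0]])
def pose(s):
    T=np.eye(4);T[:3,:3]=rot(s).as_matrix();T[:3,3]=s["eef_pos"];return T
def cam(n,s=None):
    m=camera_model(n)
    return m,(m["world_from_camera"] if n!="wrist" else pose(s)@m["T_tool_cam"])
def ray(n,uv,s=None):
    m,T=cam(n,s);K=np.array([[m["fx"],0,m["cx"]],[0,m["fy"],m["cy"]],[0,0,1.]])
    p=cv2.undistortPoints(np.array(uv,float).reshape(-1,1,2),K,np.array([m["k1"],0,0,0,0.]))[:,0]
    d=np.c_[p[:,0],-p[:,1],-np.ones(len(p))]@T[:3,:3].T
    return T[:3,3],d
def plane(n,uv,z,s=None):
    o,d=ray(n,uv,s);t=(z-o[2])/d[:,2];return o+d*t[:,None]
def rows(target,yaw,s=None):
    """shift (units) in tool axes to target TCP, and turn units about tool z to yaw (rad) of tool y axis mod pi; plus levelling"""
    s=s or sense();R=rot(s);d=R.inv().apply(np.array(target)-s["eef_pos"])
    y=R.as_matrix()[:,1];c=np.arctan2(y[1],y[0])
    # tool down: +turn about tool z = -world yaw
    e=(yaw-c+np.pi/2)%np.pi-np.pi/2
    z=R.as_matrix()[:,2];lev=R.inv().apply(np.cross(z,[0,0,-1]))
    print("tcp",s["eef_pos"].round(1),"shift",(d/25).round(2),"turnz",round(-np.degrees(e)/8,2),"(other way",round(-np.degrees(e-np.sign(e)*np.pi)/8,1),") level",(np.degrees(lev)/8).round(2),"J6",s["joints"][5].round(2),"t",round(s["time_s"],2))
E
python3 - <<'E'
from h import *
im=cv2.imread("pics/top0.png");k=1/1.5625
P=dict(spacer=(361,285,94),fence=(346,278,70),platen=(409,283,70),bed=(400,288,10),sh1=(192,381,101),sh2=(208,381,101),sh3=(224,378,101),wedgehead=(238,262,100),crate=(575,390,70),mug=(543,275,90),can=(116,298,170),jar=(272,205,70),crC=(425,420,60))
for n,(u,v,z) in P.items(): print(n,plane("top",[(u*k,v*k)],z).round(0)[0])
for n,c in dict(bed=[(337,238,10),(471,246,10),(465,338,10),(328,330,10)],crate=[(532,354,70),(613,351,70),(620,433,70),(538,437,70)]).items():
    p=plane("top",[(a*k,b*k) for a,b,_ in c],c[0][2]);print(n,p.round(0).tolist(),p.mean(0).round(0))
cv2.imwrite("pics/crop1.png",cv2.resize(np.hstack([im[140:300,100:310],im[200:360,310:420]]),None,fx=2.4,fy=2.4,interpolation=cv2.INTER_CUBIC))
from h import rows
E
```

```text
spacer [585.  52.  94.]
fence [603.  81.  70.]
platen [591. -36.  70.]
bed [592. -18.  10.]
sh1 [418. 356. 101.]
sh2 [418. 327. 101.]
sh3 [423. 298. 101.]
wedgehead [632. 275. 100.]
crate [ 387. -331.   70.]
mug [ 596. -280.   90.]
can [561. 469. 170.]
jar [747. 219.  70.]
crC [340. -58.  60.]
bed [[694.0, 103.0, 10.0], [671.0, -159.0, 10.0], [491.0, -140.0, 10.0], [513.0, 122.0, 10.0]] [592. -19.  10.]
crate [[454.0, -256.0, 70.0], [455.0, -405.0, 70.0], [307.0, -408.0, 70.0], [305.0, -260.0, 70.0]] [ 380. -332.   70.]
```

View pics/crop1.png

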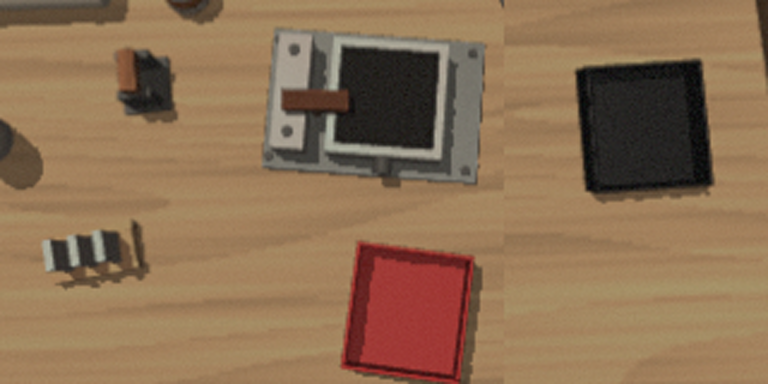

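The crop confirms the choices. The black crate is an open box, separate from the red tray, and the spacer lies across the gap between fence and platen. Next I'll move over the rack and stand and look with the wrist camera.

```bash
python3 -m crank '[[[-1,1,0,0,0,1,85],[-1,1,0,0,0,1,85],[-1,1,0,0,0,1,85],[-1,1,0,0,0,1,85],[-1,1,0,0,0,1,85],[-1,1,0,0,0,1,85],[-1,1,0,0,0,1,85],[-1,1,0,0,0,1,85]]]'
python3 - <<'E'
from h import *
rows([500,320,250],np.radians(-5))
E
```

```text
time_s: 0.95
eef_pos: [497.5, 428.2, 230.5]
ee_rot: [-0.0, 0.71, 0.704, -0.0]
force: [0.0, 0.4, -0.4]
grip_width: 0.995
grip_force: 0.0
tcp [497.5 428.2 230.5] shift [-4.33  0.13 -0.78] turnz 0.57 (other way -21.9 ) level [-0.01  0.    0.  ] J6 0.54 t 0.95
```

```bash
python3 -m crank '[[[-1,0,-0.4,0,0,0.6,85],[-1,0,-0.4,0,0,0,85],[-1,0,0,0,0,0,85],[-1,0,0,0,0,0,85],[-0.3,0,0,0,0,0,85],[0,0,0,0,0,0,85],[0,0,0,0,0,0,85],[0,0,0,0,0,0,85]]]'
python3 - <<'E'
from h import *
import pickle
s=sense();im=capture("wrist");pickle.dump((s,im),open("w1.pkl","wb"));cv2.imwrite("pics/w1.png",cv2.resize(im,(800,600)))
rows([590,10,250],np.radians(-5))
E
```

```text
time_s: 1.75
eef_pos: [489.1, 322.6, 251.0]
ee_rot: [-0.0, 0.736, 0.676, -0.0]
force: [0.5, -0.1, 0.5]
grip_width: 0.994
grip_force: 0.0
tcp [489.1 322.5 251. ] shift [-12.11   5.08   0.04] turnz 0.02 (other way -22.5 ) level [-0. -0. -0.] J6 0.47 t 1.8
```

View pics/w1.png

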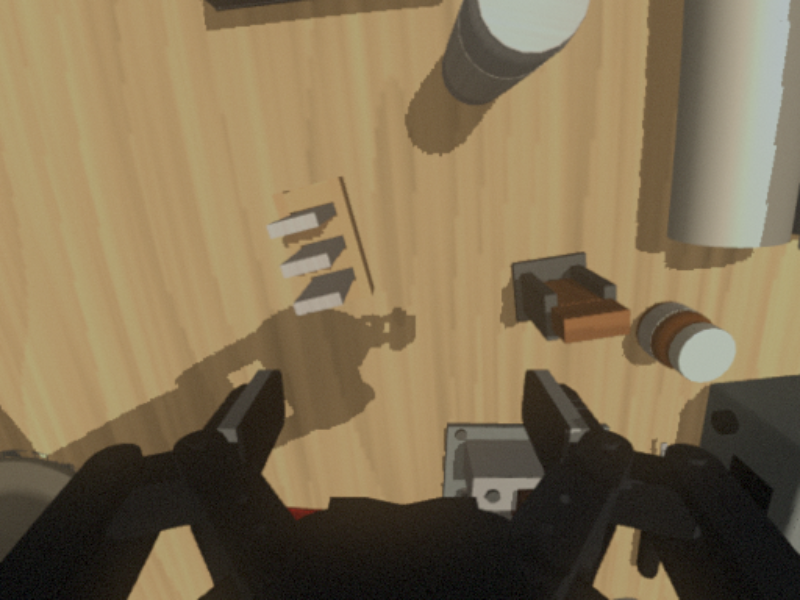

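The wrist view (×1.56) shows the shim tops at (293,223), (306,262) and (323,300). The wedge head is at (590,325), its bright top strip lowest, and the bed corner is at (447,425). Next I'll measure these and move on to the gap.

```bash
cat >> h.py <<'E'
def quads(im,s,mask,roi,z,n="wrist",amin=60):
    x0,y0,x1,y1=roi;m=np.zeros_like(mask);m[y0:y1,x0:x1]=mask[y0:y1,x0:x1]
    cs,_=cv2.findContours(m,cv2.RETR_EXTERNAL,cv2.CHAIN_APPROX_NONE)
    for c in cs:
        if cv2.contourArea(c)<amin: continue
        w=plane(n,c[:,0].astype(float),z,s)[:,:2].astype(np.float32)
        (cx,cy),(a,b),t=cv2.minAreaRect(w)
        if a<b: a,b,t=b,a,t+90
        print("px",c[:,0].mean(0).round(0),"xy",round(cx,1),round(cy,1),"size",round(a,1),round(b,1),"long axis deg",round((t+90)%180-90,1))
E
python3 - <<'E'
from h import *
import pickle
s,im=pickle.load(open("w1.pkl","rb"));hsv=cv2.cvtColor(im,cv2.COLOR_BGR2HSV)
for p in [(187,143),(196,168),(207,192),(200,162),(210,185),(160,135),(380,206),(370,190)]: print(p,hsv[p[1],p[0]])
m=((hsv[...,1]<60)&(hsv[...,2]>140)).astype(np.uint8)
print("shims");quads(im,s,m,(165,120,235,210),101)
m=((hsv[...,0]<15)&(hsv[...,1]>130)&(hsv[...,2]>105)).astype(np.uint8)
print("wedge");quads(im,s,m,(340,170,408,225),110)
cv2.imwrite("pics/w1c.png",np.hstack([cv2.resize(im[110:210,160:250],(396,440),interpolation=cv2.INTER_CUBIC),cv2.resize(im[150:250,325:415],(396,440),interpolation=cv2.INTER_CUBIC)]))
E
python3 -m crank '[[[-1,0.6,0,0,0,0,85],[-1,0.6,0,0,0,0,85],[-1,0.6,0,0,0,0,85],[-1,0.6,0,0,0,0,85],[-1,0.6,0,0,0,0,85],[-1,0.6,0,0,0,0,85],[-1,0.6,0,0,0,0,85],[-1,0.6,0,0,0,0,85]]]'
```

```text
(187, 143) [ 22  36 178]
(196, 168) [ 17  36 177]
(207, 192) [ 18  39 175]
(200, 162) [16 55 97]
(210, 185) [14 57 94]
(160, 135) [ 18 102 177]
(380, 206) [ 14 149 151]
(370, 190) [ 13 142  77]
shims
px [203. 194.] xy 423.9 306.7 size 35.9 10.3 long axis deg 9.8
px [195. 170.] xy 419.2 336.3 size 35.6 10.0 long axis deg 9.1
px [187. 144.] xy 414.4 365.9 size 35.8 10.1 long axis deg 9.4
wedge
px [382. 208.] xy 629.0 275.0 size 48.5 19.5 long axis deg 4.4
time_s: 2.6
eef_pos: [592.2, 111.6, 251.1]
ee_rot: [-0.0, 0.737, 0.676, -0.0]
force: [0.3, 0.2, -1.1]
grip_width: 0.997
grip_force: 0.0
```

View pics/w1c.png

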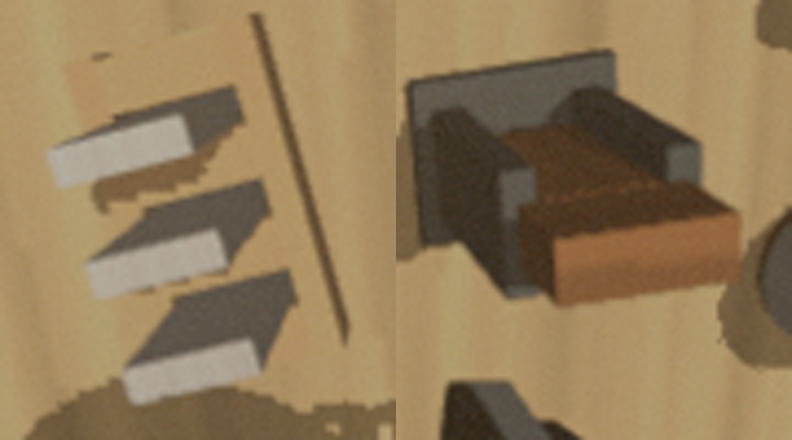

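All sizes match: shims 36×10, yaw 9.4°, pitch 30 mm; wedge head 50×20, yaw 4.4°. Now I'll look at the gap.

```bash
python3 - <<'E'
from h import *
import pickle
s=sense();im=capture("wrist");pickle.dump((s,im),open("w2.pkl","wb"));cv2.imwrite("pics/w2.png",cv2.resize(im[60:330,100:460],(800,600),interpolation=cv2.INTER_CUBIC))
print(s["eef_pos"])
E
```

```text
[592.19174321 111.60779309 251.12298757]
```

View pics/w2.png

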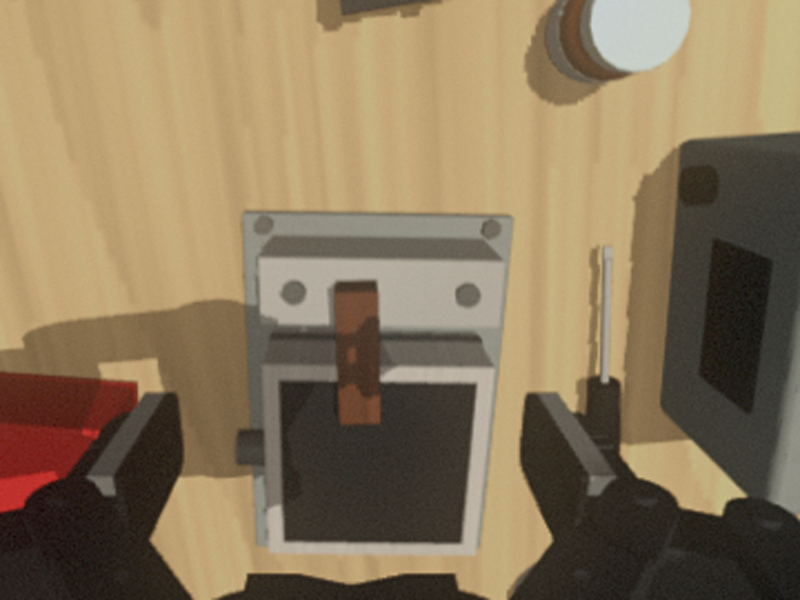

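The wrist crop (×2.22, offset 100,60) shows the fence top from (258,258) to (502,327), with the gap face of the platen below it. The platen top edge is at row 365, and the spacer head runs from (335,283) to (380,425).

```bash
python3 - <<'E'
from h import *
import pickle
s,im=pickle.load(open("w2.pkl","rb"));hsv=cv2.cvtColor(im,cv2.COLOR_BGR2HSV)
f=lambda a,b:hsv[int(60+b/2.222),int(100+a/2.222)]
for p in [(320,290),(360,250),(300,350),(300,372),(355,310),(360,360),(365,400),(250,400),(300,333)]: print(p,f(*p))
sp=((hsv[...,0]<14)&(hsv[...,1]>110)&(hsv[...,2]>30)).astype(np.uint8)
print("spacer");quads(im,s,sp,(230,180,290,265),94)
# gap edges: gradient along columns, world lines
g=cv2.GaussianBlur(hsv[...,2],(3,3),0).astype(float)
def edge(cols,r0,r1,sgn):
    pts=[]
    for c in cols:
        d=sgn*np.diff(g[r0:r1,c]);k=int(d.argmax())
        if 0<k<len(d)-1:
            a,b,e=d[k-1],d[k],d[k+1];o=.5*(a-e)/(a-2*b+e) if a-2*b+e else 0
            pts.append((c,r0+k+.5+o))
    return np.array(pts)
R=lambda b:int(60+b/2.222)
C=lambda a:int(100+a/2.222)
cols=[*range(C(280),C(328)),*range(C(392),C(480))]
for name,r0,r1,sg in [("fence",R(305),R(336),-1),("platen",R(350),R(378),1),("fenceback",R(245),R(268),1)]:
    e=edge(cols,r0,r1,sg);w=plane("wrist",e,70,s)
    k=np.ones(len(w),bool)
    for _ in range(4):
        p=np.polyfit(w[k,0],w[k,1],1);r=w[:,1]-np.polyval(p,w[:,0]);k=abs(r)<1.2
    print(name,"yaw",np.degrees(np.arctan(p[0])).round(2),"y at x=590",np.polyval(p,590).round(2),"n",k.sum(),len(k),"rms",r[k].std().round(2),"med px row",np.median(e[:,1]))
pl=(((hsv[...,1]<60)&(hsv[...,2]>110))).astype(np.uint8)
print("tops");quads(im,s,pl,(205,160,330,320),70)
E
```

```text
(320, 290) [ 19  30 180]
(360, 250) [ 22  45 103]
(300, 350) [20 37 82]
(300, 372) [ 17  38 128]
(355, 310) [ 11 134 112]
(360, 360) [ 10 122  73]
(365, 400) [ 12 146 103]
(250, 400) [ 18  66 104]
(300, 333) [19 46 88]
spacer
px [261. 218.] xy 591.7 52.8 size 80.5 24.1 long axis deg 86.1
fence yaw -7.66 y at x=590 62.4 n 51 53 rms 0.53 med px row 208.5
platen yaw -5.6 y at x=590 37.86 n 60 61 rms 0.16 med px row 224.47619047619048
fenceback yaw -5.7 y at x=590 104.45 n 61 61 rms 0.05 med px row 176.3125
tops
px [269. 237.] xy 597.0 11.0 size 228.0 150.4 long axis deg 84.3
```

```bash
python3 - <<'E'
from h import *
rows([591.7,52.8,73.5],np.radians(-3.9))
E
```

```text
tcp [593.7 107.8 250.7] shift [-2.19  0.11  7.09] turnz -0.15 (other way 22.4 ) level [0.   0.01 0.  ] J6 0.07 t 2.65
```

```bash
python3 -m crank '[[[-0.8,0.11,0.5,0,0,-0.15,85],[-0.8,0,0.8,0,0,0,85],[-0.59,0,1,0,0,0,70],[0,0,1,0,0,0,60],[0,0,1,0,0,0,60],[0,0,0.9,0,0,0,60],[0,0,0.7,0,0,0,60],[0,0,0.4,0,0,0,60]]]' 60
python3 - <<'E'
from h import *
rows([591.7,52.8,73.5],np.radians(-3.9))
E
```

```text
time_s: 3.45
eef_pos: [589.9, 57.9, 92.1]
ee_rot: [-0.001, 0.729, 0.684, -0.001]
force: [0.6, -0.8, -0.4]
grip_width: 0.701
grip_force: 0.0
tcp [589.9  57.9  92.1] shift [-0.2   0.09  0.74] turnz 0.03 (other way -22.5 ) level [-0.02 -0.    0.  ] J6 -0.04 t 3.45
```

```bash
python3 -m crank '[[[-0.2,0.08,0.4,0,0,0,60],[0,0,0.34,0,0,0,60],[0,0,0,0,0,0,20],[0,0,0,0,0,0,10],[0,0,0,0,0,0,10],[0,0,0,0,0,0,10],[0,0,0,0,0,0,10],[0,0,0,0,0,0,10]]]' 60
python3 - <<'E'
from h import *
rows([591.7,52.8,150],np.radians(-3.9))
E
```

```text
time_s: 4.25
eef_pos: [592.5, 52.2, 76.2]
ee_rot: [0.001, 0.73, 0.684, 0.001]
force: [-0.2, 0.0, 5.9]
grip_width: 0.268
grip_force: 60.6
tcp [592.5  52.2  76.2] shift [ 0.02 -0.03 -2.95] turnz 0.02 (other way -22.5 ) level [0.01 0.   0.  ] J6 -0.04 t 4.25
```

```bash
python3 -m crank '[[[0,0,-0.6,0,0,0,10],[0,0,-1,0,0,0,10],[0,0,-1,0,0,0,10],[-0.6,-0.2,-0.8,0,0,0,10],[-1,-0.46,0,0,0,0,10],[-1,-0.46,0,0,0,0,10],[-1,-0.46,0,0,0,0,10],[-1,-0.46,0,0,0,0,10]]]'
python3 -m crank '[[[-1,-0.46,0,0,0,0,10],[-1,-0.46,0,0,0,0,10],[-1,-0.46,0,0,0,0,10],[-1,-0.46,0,0,0,0,10],[-1,-0.46,0,0,0,0,10],[-1,-0.46,0,0,0,0,10],[-1,-0.46,0,0,0,0,10],[-1,-0.46,0,0,0,0,10]]]'
python3 - <<'E'
from h import *
rows([382,-332,90],np.radians(-3.9));print(sense()["grip_width"])
E
```

```text
time_s: 5.05
eef_pos: [532.9, -60.1, 160.1]
ee_rot: [-0.0, 0.73, 0.684, -0.0]
force: [0.8, -0.6, -0.7]
grip_width: 0.263
grip_force: 59.8
time_s: 5.85
eef_pos: [428.2, -253.7, 160.2]
ee_rot: [-0.0, 0.73, 0.684, 0.0]
force: [0.3, -0.2, -1.1]
grip_width: 0.266
grip_force: 59.8
tcp [ 428.2 -253.7  160.2] shift [-3.25 -1.64  2.81] turnz 0.02 (other way -22.5 ) level [-0. -0.  0.] J6 -0.71 t 5.85
0.26605328765314534
```

```bash
python3 -m crank '[[[-1,-0.5,0,0,0,0,10],[-1,-0.5,0.3,0,0,0,10],[-0.9,-0.5,0.7,0,0,0,10],[-0.35,-0.14,0.8,0,0,0,10],[0,0,0.8,0,0,0,10],[0,0,0.2,0,0,0,10],[0,0,0,0,0,0,10],[0,0,0,0,0,0,10]]]'
python3 -m crank '[[[0,0,0,0,0,0,60],[0,0,0,0,0,0,60],[0,0,0,0,0,0,60],[0,0,0,0,0,0,60],[0,0,-0.8,0,0,0,60],[0,0,-1,0,0,0,60],[0,0,-1,0,0,0,60],[0,0,-1,0,0,0,60]]]'
python3 - <<'E'
from h import *
im=capture("top")
c=cv2.resize(im[130:300,180:420],(720,510),interpolation=cv2.INTER_CUBIC);cv2.imwrite("pics/t2.png",c)
rows([592,100,215],np.radians(-5.6))
E
```

```text
time_s: 6.65
eef_pos: [383.2, -331.5, 91.2]
ee_rot: [0.001, 0.729, 0.684, -0.0]
force: [-0.4, -0.4, -0.6]
grip_width: 0.269
grip_force: 59.8
time_s: 7.45
eef_pos: [382.7, -331.2, 186.4]
ee_rot: [0.0, 0.73, 0.684, -0.0]
force: [-1.1, -0.1, 0.2]
grip_width: 0.704
grip_force: 0.0
tcp [ 383.7 -332.5  190.4] shift [17.8   7.2  -1.04] turnz 0.24 (other way -22.3 ) level [ 0.03  0.04 -0.  ] J6 -0.88 t 7.5
```

View pics/t2.png

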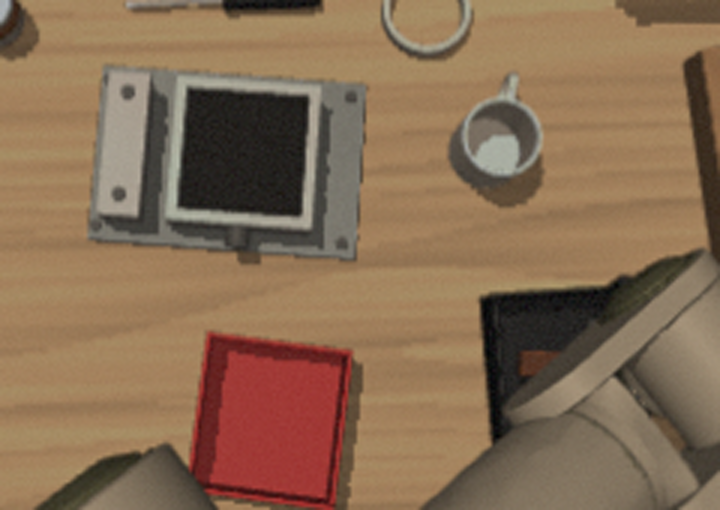

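The spacer lies in the black crate at crop pixel (540,362), and the gap is clear. Next I'll look at the gap from above for its width.

```bash
python3 -m crank '[[[0.9,0.49,-0.5,0,0,0.2,60],[1,0.49,-0.5,0,0,0,60],[1,0.49,0,0,0,0,60],[1,0.49,0,0,0,0,60],[1,0.49,0,0,0,0,60],[1,0.49,0,0,0,0,60],[1,0.49,0,0,0,0,60],[1,0.49,0,0,0,0,60]]]' >/dev/null
python3 -m crank '[[[1,0.49,0,0,0,0,60],[1,0.49,0,0,0,0,60],[1,0.49,0,0,0,0,60],[1,0.49,0,0,0,0,60],[1,0.49,0,0,0,0,60],[1,0.49,0,0,0,0,60],[0.7,0,0,0,0,0,60],[0,0,0,0,0,0,60]]]'
python3 - <<'E'
from h import *
import pickle
s=sense();im=capture("wrist");pickle.dump((s,im),open("w3.pkl","wb"));cv2.imwrite("pics/w3.png",cv2.resize(im[60:260,120:400],(784,560),interpolation=cv2.INTER_CUBIC))
rows([424,307,190],np.radians(9.4))
E
```

```text
time_s: 9.1
eef_pos: [586.8, 18.5, 210.0]
ee_rot: [-0.0, 0.738, 0.675, 0.0]
force: [0.1, -1.0, 1.3]
grip_width: 0.7
grip_force: 0.0
tcp [586.7  17.2 210.1] shift [10.95 -7.54  0.8 ] turnz -1.83 (other way 20.7 ) level [-0.  0.  0.] J6 -0.08 t 9.15
```

View pics/w3.png

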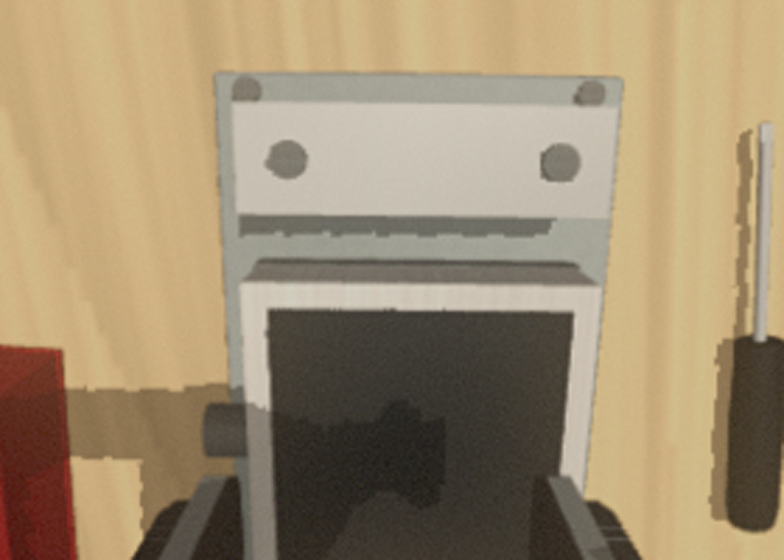

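In the crop (×2.8, offset 120,60), the fence gap edge is at row ≈216 with the shadow below it, the fence back edge at ≈103 and the platen edge at ≈284.

```bash
python3 - <<'E'
from h import *
import pickle
s,im=pickle.load(open("w3.pkl","rb"));g=cv2.GaussianBlur(cv2.cvtColor(im,cv2.COLOR_BGR2GRAY),(3,3),0).astype(float)
R=lambda b:int(round(60+b/2.8))
C=lambda a:int(120+a/2.8)
def line(name,rc,sg,c0,c1):
    r0,r1=R(rc)-5,R(rc)+6;e=[]
    for c in range(C(c0),C(c1)):
        d=sg*np.diff(g[r0:r1,c]);k=int(d[1:-1].argmax())+1;a,b,f=d[k-1:k+2];q=a-2*b+f
        e.append((c,r0+k+.5+(.5*(a-f)/q if q else 0)))
    w=plane("wrist",e,70,s);k=np.ones(len(w),bool)
    for _ in range(5):
        p=np.polyfit(w[k,0],w[k,1],1);r=w[:,1]-np.polyval(p,w[:,0]);k=abs(r)<.8
    print(name,"yaw",np.degrees(np.arctan(p[0])).round(2),"y@590",np.polyval(p,590).round(2),k.sum(),len(k),r[k].std().round(2))
line("fback",103,1,262,580);line("fgap",216,-1,250,540);line("platen",284,1,270,580)
# x ends of fence top at z 70
v=g[R(140)]; 
for c0,c1 in((232,245),(605,618)):
    for b in(125,190):
        a=np.abs(np.diff(g[R(b),C(c0)-6:C(c1)+6]));print(c0,b,plane("wrist",[(C(c0)-6+a.argmax()+.5,R(b))],70,s)[0].round(1))
E
```

```text
fback yaw -5.7 y@590 104.89 114 114 0.12
fgap yaw -5.63 y@590 64.37 103 103 0.09
platen yaw -5.7 y@590 38.44 111 111 0.09
232 125 [537.8 101.2  70. ]
232 190 [535.5  78.2  70. ]
605 125 [677.3  89.   70. ]
605 190 [675.   65.9  70. ]
```

The fence measures 40.3 mm (true 40) and the gap about 25.7 mm. One shim leaves a rest gap of ≈15.7 mm, within the wedge's 5–17 range, so the wedge should jam with its tip at z≈19. I'll fetch the nearest shim.

```bash
python3 -m crank '[[[0.95,-0.7,0,0,0,0,60],[1,-0.7,0,0,0,0,60],[1,-0.7,0,0,0,0,60],[1,-0.7,0,0,0,0,60],[1,-0.7,0,0,0,0,60],[1,-0.7,0,0,0,0,60],[1,-0.7,0,0,0,0,60],[1,-0.7,0,0,0,0,60]]]'>/dev/null
python3 -m crank '[[[1,-0.7,0,0,0,0,60],[1,-0.7,0.2,0,0,0,60],[1,-0.54,0.4,0,0,0,60],[0,0,0.4,0,0,-1,60],[0,0,0.4,0,0,-0.83,60],[0,0,0,0,0,0,60],[0,0,0,0,0,0,60],[0,0,0,0,0,0,60]]]'
python3 - <<'E'
from h import *
import pickle
s=sense();im=capture("wrist");hsv=cv2.cvtColor(im,cv2.COLOR_BGR2HSV);pickle.dump((s,im),open("w4.pkl","wb"))
m=((hsv[...,1]<60)&(hsv[...,2]>140)).astype(np.uint8)
quads(im,s,m,(140,20,380,300),101,amin=150)
rows([424,306.7,75],np.radians(9.4))
E
```

```text
time_s: 10.75
eef_pos: [424.9, 306.3, 175.9]
ee_rot: [0.0, 0.648, 0.761, 0.0]
force: [1.0, 0.2, 0.8]
grip_width: 0.702
grip_force: 0.0
px [256. 198.] xy 423.6 306.9 size 34.9 10.1 long axis deg 9.2
px [256. 164.] xy 418.9 336.5 size 35.2 9.3 long axis deg 9.2
px [256. 127.] xy 414.1 366.2 size 35.5 10.2 long axis deg 9.3
tcp [424.8 306.3 175.9] shift [ 0.02 -0.03  4.04] turnz -0.03 (other way 22.5 ) level [ 0.01 -0.    0.  ] J6 0.24 t 10.8
```

```bash
python3 -m crank '[[[0.02,-0.04,0.8,0,0,0,60],[0,0,0.9,0,0,0,60],[0,0,0.9,0,0,0,60],[0,0,0.8,0,0,0,60],[0,0,0.5,0,0,0,60],[0,0,0.14,0,0,0,60],[0,0,0,0,0,0,60],[0,0,0,0,0,0,60]]]' 60
python3 -m crank '[[[0,0,0,0,0,0,20],[0,0,0,0,0,0,20],[0,0,0,0,0,0,20],[0,0,0,0,0,0,20],[0,0,0,0,0,0,20],[0,0,0,0,0,0,20],[0,0,0,0,0,0,20],[0,0,0,0,0,0,20]]]' 60
python3 - <<'E'
from h import *
rows([424,306.7,185],np.radians(9.4))
rows([601.2,55.2,185],np.radians(9.4))
E
```

```text
time_s: 11.6
eef_pos: [423.9, 307.2, 75.2]
ee_rot: [0.0, 0.647, 0.762, 0.001]
force: [0.5, -0.2, -0.2]
grip_width: 0.7
grip_force: 0.0
time_s: 12.4
eef_pos: [423.8, 307.2, 75.2]
ee_rot: [0.0, 0.647, 0.762, 0.001]
force: [-0.8, -0.7, 6.4]
grip_width: 0.406
grip_force: 60.4
tcp [423.8 307.2  75.2] shift [-0.02  0.01 -4.39] turnz -0.01 (other way 22.5 ) level [ 0.01 -0.    0.  ] J6 0.24 t 12.4
tcp [423.8 307.2  75.2] shift [-11.09   5.38  -4.39] turnz -0.01 (other way 22.5 ) level [ 0.01 -0.    0.  ] J6 0.24 t 12.4
```

```bash
python3 -m crank '[[[0,0,-0.5,0,0,0,20],[0,0,-0.9,0,0,0,20],[0,0,-1,0,0,0,20],[0,0,-1,0,0,0,20],[-0.5,0.25,-0.8,0,0,0,20],[-1,0.49,0,0,0,0,20],[-1,0.49,0,0,0,0,20],[-1,0.49,0,0,0,0,20]]]'>/dev/null
python3 -m crank '[[[-1,0.49,0,0,0,0,20],[-1,0.49,0,0,0,0,20],[-1,0.49,0,0,0,0,20],[-1,0.49,0,0,0,0,20],[-1,0.49,0,0,0,0,20],[-1,0.49,0,0,0,0,20],[-1,0.49,0,0,0,0,20],[-0.6,0.2,0,0,0,1,20]]]'
python3 -m crank '[[[0,0,0,0,0,0.88,20],[0,0,0,0,0,0,20],[0,0,0,0,0,0,20],[0,0,0,0,0,0,20],[0,0,0,0,0,0,20],[0,0,0,0,0,0,20],[0,0,0,0,0,0,20],[0,0,0,0,0,0,20]]]'
python3 - <<'E'
from h import *
rows([601.2,55.2,120],np.radians(-5.65))
im=capture("side");cv2.imwrite("pics/s3.png",cv2.resize(im[120:270,170:370],(800,600),interpolation=cv2.INTER_CUBIC))
E
```

```text
time_s: 14.0
eef_pos: [601.1, 53.1, 179.9]
ee_rot: [0.0, 0.7, 0.714, 0.0]
force: [0.3, 0.1, -2.1]
grip_width: 0.409
grip_force: 59.9
time_s: 14.8
eef_pos: [600.3, 54.8, 179.3]
ee_rot: [-0.0, 0.741, 0.671, -0.0]
force: [-0.8, 0.1, -0.7]
grip_width: 0.404
grip_force: 59.9
tcp [600.3  54.8 179.3] shift [0.02 0.04 2.37] turnz -0.01 (other way 22.5 ) level [-0.  0. -0.] J6 -0.0 t 14.8
```

View pics/s3.png

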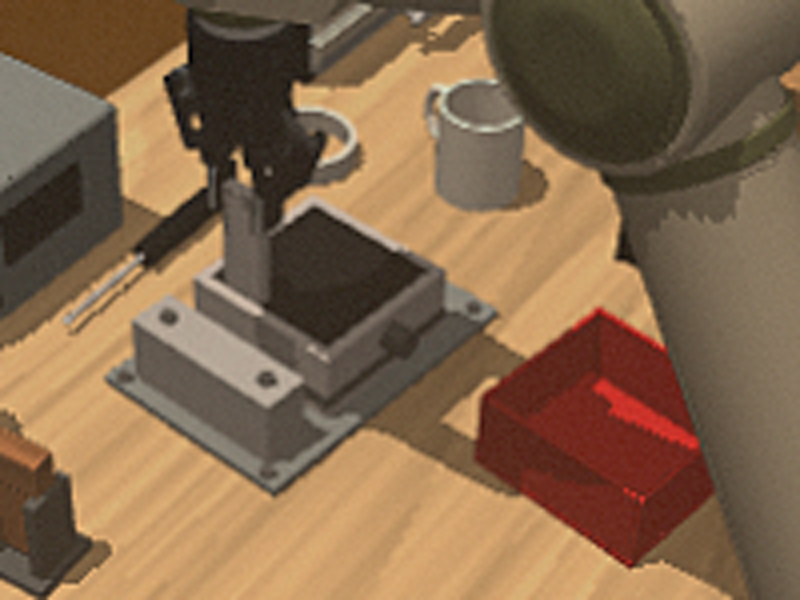

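The side view shows the shim held upright over the station, at crop pixel (245,240). I'll lower it into the gap.

```bash
python3 -m crank '[[[0.02,0.03,0.5,0,0,0,20],[0,0,0.6,0,0,0,20],[0,0,0.6,0,0,0,20],[0,0,0.5,0,0,0,20],[0,0,0.3,0,0,0,20],[0,0,0.2,0,0,0,20],[0,0,0.1,0,0,0,20],[0,0,0,0,0,0,20]]]'
python3 - <<'E'
from h import *
rows([601.2,55.2,79],np.radians(-5.65))
E
```

```text
time_s: 15.65
eef_pos: [601.1, 55.2, 109.3]
ee_rot: [0.0, 0.741, 0.671, 0.0]
force: [0.9, 0.5, -0.6]
grip_width: 0.408
grip_force: 59.9
tcp [601.1  55.2 109.3] shift [-0.    0.    1.21] turnz -0.01 (other way 22.5 ) level [ 0. -0.  0.] J6 -0.0 t 15.65
```

In the gap with no contact. Now down to just above the bed, then toward the fence.

```bash
python3 -m crank '[[[0,0,0.4,0,0,0,20],[0,0,0.4,0,0,0,20],[0,0,0.25,0,0,0,20],[0,0,0.08,0,0,0,20],[0,0,0.06,0,0,0,20],[0,0,0,0,0,0,20],[0,0,0,0,0,0,20],[0,0,0,0,0,0,20]]]'
python3 -m crank '[[[0.04,0,0,0,0,0,20],[0.04,0,0,0,0,0,20],[0.04,0,0,0,0,0,20],[0,0,0,0,0,0,20],[0,0,0,0,0,0,20],[0,0,0,0,0,0,20],[0,0,0,0,0,0,20],[0,0,0,0,0,0,20]]]'
```

```text
time_s: 16.45
eef_pos: [601.2, 55.2, 79.8]
ee_rot: [0.0, 0.741, 0.671, 0.0]
force: [0.5, -0.2, 0.1]
grip_width: 0.405
grip_force: 60.0
time_s: 17.25
eef_pos: [601.4, 58.2, 79.5]
ee_rot: [-0.0, 0.741, 0.671, -0.0]
force: [0.5, -0.3, -1.8]
grip_width: 0.407
grip_force: 60.0
```

```bash
python3 -m crank '[[[0.02,0,0.03,0,0,0,20],[0,0,0,0,0,0,20],[0.02,0,0,0,0,0,20],[0,0,0,0,0,0,20],[0.02,0,0,0,0,0,20],[0,0,0,0,0,0,20],[0,0,0,0,0,0,20],[0,0,0,0,0,0,20]]]'
```

```text
time_s: 18.05
eef_pos: [601.6, 59.0, 79.2]
ee_rot: [0.001, 0.741, 0.671, -0.0]
force: [-3.2, -4.5, 6.4]
grip_width: 0.41
grip_force: 60.6
```

```bash
python3 -m crank '[[[0,0,0,0,0,0,60],[0,0,0,0,0,0,60],[0,0,0,0,0,0,60],[0,0,0,0,0,0,60],[0,0,-0.5,0,0,0,60],[0,0,-1,0,0,0,60],[0,0,-1,0,0,0,60],[0,0,-1,0,0,0,60]]]'
python3 -m crank '[[[0.7,0.03,-1,0,0,0,80],[1,0.03,-0.2,0,0,0,80],[1,0.03,0,0,0,0,80],[1,0.03,0,0,0,0,80],[1,0.03,0,0,0,0,80],[1,0.03,0,0,0,0,80],[1,0.03,0,0,0,0,80],[1,0.06,0,0,0,0,80]]]'>/dev/null
python3 -m crank '[[[1,0,0,0,0,-1,80],[0,0,0,0,0,-0.25,80],[0,0,0,0,0,0,80],[0,0,0,0,0,0,80],[0,0,0,0,0,0,80],[0,0,0,0,0,0,80],[0,0,0,0,0,0,80],[0,0,0,0,0,0,80]]]'
python3 - <<'E'
from h import *
import pickle
s=sense();im=capture("wrist");hsv=cv2.cvtColor(im,cv2.COLOR_BGR2HSV);pickle.dump((s,im),open("w5.pkl","wb"))
m=((hsv[...,0]<16)&(hsv[...,1]>120)&(hsv[...,2]>105)).astype(np.uint8)
quads(im,s,m,(170,100,350,300),110,amin=100)
cv2.imwrite("pics/w5.png",im)
rows([629,275,100],np.radians(4.4))
E
```

```text
time_s: 18.85
eef_pos: [601.6, 59.8, 168.3]
ee_rot: [0.0, 0.741, 0.671, 0.0]
force: [0.6, -0.3, 0.1]
grip_width: 0.7
grip_force: 0.0
time_s: 20.45
eef_pos: [629.9, 275.3, 196.3]
ee_rot: [-0.0, 0.68, 0.733, -0.0]
force: [0.6, -0.1, -0.9]
grip_width: 0.938
grip_force: 0.0
px [257. 195.] xy 629.7 274.4 size 49.3 19.2 long axis deg 4.3
tcp [629.9 275.3 196.3] shift [-0.01 -0.04  3.85] turnz -0.02 (other way 22.5 ) level [-0.  0.  0.] J6 0.17 t 20.5
```

View pics/w5.png

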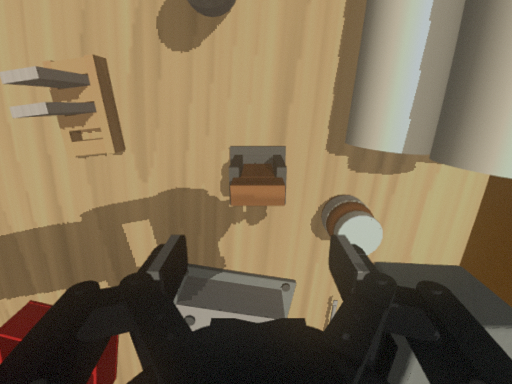

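The wrist image shows the wedge head top at (257,195) between the fingers, with the stand below it and two shims left in the rack at (45,95). I'll descend with the fingertips staying above the uprights (z 80).

```bash
python3 -m crank '[[[-0.03,-0.02,0.8,0,0,0,80],[0,0,1,0,0,0,80],[0,0,1,0,0,0,80],[0,0,0.9,0,0,0,80],[0,0,0.5,0,0,0,80],[0,0,0.25,0,0,0,80],[0,0,0.05,0,0,0,80],[0,0,0,0,0,0,80]]]' 100
python3 -m crank '[[[0,0,0,0,0,0,35],[0,0,0,0,0,0,35],[0,0,0,0,0,0,35],[0,0,0,0,0,0,35],[0,0,0,0,0,0,35],[0,0,0,0,0,0,35],[0,0,0,0,0,0,35],[0,0,0,0,0,0,35]]]' 100
```

```text
time_s: 21.3
eef_pos: [629.9, 274.7, 84.8]
ee_rot: [0.0, 0.68, 0.733, 0.001]
force: [-0.5, 0.8, 0.4]
grip_width: 0.938
grip_force: 0.0
time_s: 22.1
eef_pos: [630.0, 274.8, 85.1]
ee_rot: [0.001, 0.68, 0.733, 0.001]
force: [-0.7, 0.7, 6.0]
grip_width: 0.562
grip_force: 104.1
```

```bash
python3 -m crank '[[[0,0,-0.4,0,0,0,35],[0,0,-0.8,0,0,0,35],[0,0,-1,0,0,0,35],[0,0,-1,0,0,0,35],[0,0,-1,0,0,0,35],[0,0,-0.5,0,0,0,35],[0,0,0,0,0,0,35],[0,0,0,0,0,0,35]]]' 100
python3 - <<'E'
from h import *
rows([600.2,41.7,200],np.radians(-5.65))
E
```

```text
time_s: 22.9
eef_pos: [629.1, 274.6, 200.1]
ee_rot: [-0.0, 0.68, 0.733, -0.001]
force: [1.2, 0.2, -1.8]
grip_width: 0.563
grip_force: 103.2
tcp [629.1 274.6 200.1] shift [-9.2  -1.85  0.01] turnz 1.24 (other way -21.3 ) level [-0.01  0.    0.  ] J6 0.17 t 22.9
```

```bash
python3 -m crank '[[[-0.6,-0.13,0,0,0,0,35],[-1,-0.2,0,0,0,0,35],[-1,-0.2,0,0,0,0,35],[-1,-0.2,0,0,0,0,35],[-1,-0.2,0,0,0,0,35],[-1,-0.2,0,0,0,0,35],[-1,-0.2,0,0,0,0,35],[-1,-0.2,0,0,0,0,35]]]' 100 >/dev/null
python3 -m crank '[[[-1,-0.2,0,0,0,0,35],[-0.6,-0.12,0,0,0,0.64,35],[0,0,0,0,0,0.6,35],[0,0,0,0,0,0,35],[0,0,0,0,0,0,35],[0,0,0,0,0,0,35],[0,0,0,0,0,0,35],[0,0,0,0,0,0,35]]]' 100
python3 - <<'E'
from h import *
rows([600.2,41.7,145],np.radians(-5.65))
s=sense();im=capture("wrist");cv2.imwrite("pics/w6.png",cv2.resize(im[60:300,130:390],(650,600),interpolation=cv2.INTER_CUBIC))
hsv=cv2.cvtColor(im,cv2.COLOR_BGR2HSV);m=((hsv[...,1]<60)&(hsv[...,2]>150)).astype(np.uint8);quads(im,s,m,(180,100,340,260),105,amin=80)
E
```

```text
time_s: 24.5
eef_pos: [600.5, 42.1, 201.2]
ee_rot: [-0.0, 0.741, 0.672, -0.0]
force: [-0.6, -0.8, -1.5]
grip_width: 0.561
grip_force: 103.2
tcp [600.5  42.1 201.2] shift [-0.02 -0.01  2.25] turnz 0.01 (other way -22.5 ) level [-0. -0. -0.] J6 -0.03 t 24.5
px [264. 161.] xy 603.4 56.4 size 127.6 123.3 long axis deg -5.8
```

View pics/w6.png

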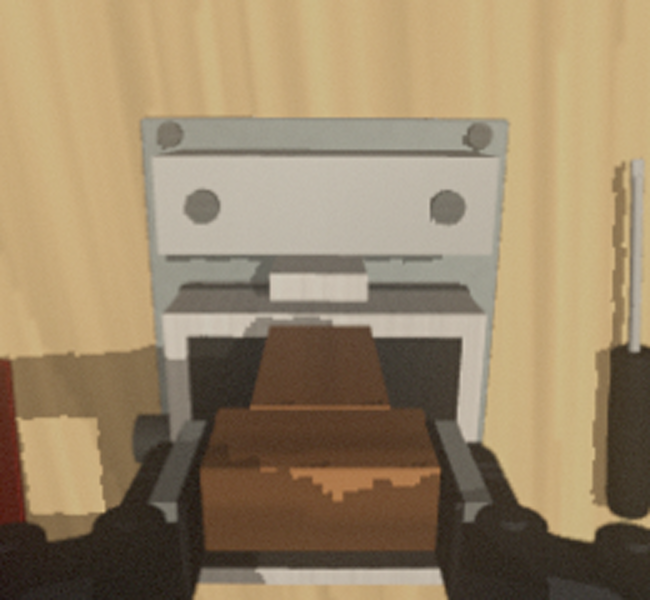

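The wrist crop (×2.5, offset 130,60) shows the shim standing by the fence, its top spanning (270–368, 274–302). The wedge's flat face is toward it, with the tip edge at row 326, x 269–372.

```bash
python3 - <<'E'
from h import *
s=sense();f=lambda p:[(130+a/2.5,60+b/2.5) for a,b in p]
print("shim",plane("wrist",f([(270,274),(368,274),(368,302),(270,302)]),105,s).round(1))
print("tip",plane("wrist",f([(269,326),(372,326)]),s["eef_pos"][2]-71,s).round(1))
E
```

```text
shim [[584.7  64.2 105. ]
 [620.6  60.8 105. ]
 [619.8  50.1 105. ]
 [583.4  53.6 105. ]]
tip [[584.7  52.1 130.2]
 [619.3  48.8 130.2]]
```

```bash
python3 -m crank '[[[-0.08,0,0.3,0,0,0,35],[0,0,0.6,0,0,0,35],[0,0,0.7,0,0,0,35],[0,0,0.6,0,0,0,35],[0,0,0.4,0,0,0,35],[0,0,0.2,0,0,0,35],[0,0,0,0,0,0,35],[0,0,0,0,0,0,35]]]' 110
python3 -m crank '[[[0,0,0.2,0,0,0,35],[0,0,0.2,0,0,0,35],[0,0,0.2,0,0,0,35],[0,0,0.2,0,0,0,35],[0,0,0.1,0,0,0,35],[0,0,0,0,0,0,35],[0,0,0,0,0,0,35],[0,0,0,0,0,0,35]]]'
```

```text
time_s: 25.35
eef_pos: [600.6, 39.8, 131.9]
ee_rot: [0.0, 0.741, 0.672, 0.0]
force: [-0.4, -0.3, -0.9]
grip_width: 0.563
grip_force: 114.9
time_s: 26.15
eef_pos: [600.5, 39.8, 109.0]
ee_rot: [0.0, 0.741, 0.671, 0.0]
force: [-0.1, 0.0, -0.9]
grip_width: 0.563
grip_force: 114.9
```

```bash
python3 -m crank '[[[0.04,0,0,0,0,0,35],[0.04,0,0,0,0,0,35],[0.04,0,0,0,0,0,35],[0,0,0.08,0,0,0,35],[0,0,0.08,0,0,0,35],[0,0,0,0,0,0,35],[0,0,0,0,0,0,35],[0,0,0,0,0,0,35]]]'
```

```text
time_s: 26.95
eef_pos: [600.7, 42.8, 104.9]
ee_rot: [0.0, 0.741, 0.671, 0.0]
force: [0.6, 0.5, -0.9]
grip_width: 0.562
grip_force: 114.9
```

```bash
python3 -m crank '[[[0,0,0.08,0,0,0,35],[0,0,0.08,0,0,0,35],[0,0,0.08,0,0,0,35],[0,0,0.08,0,0,0,35],[0,0,0,0,0,0,35],[0,0,0,0,0,0,35],[0,0,0,0,0,0,35],[0,0,0,0,0,0,35]]]'
```

```text
time_s: 27.75
eef_pos: [600.7, 42.8, 96.9]
ee_rot: [0.0, 0.741, 0.671, 0.0]
force: [-0.2, -0.1, -2.0]
grip_width: 0.557
grip_force: 114.9
```

```bash
python3 -m crank '[[[0,0,0.06,0,0,0,35],[0,0,0,0,0,0,35],[0,0,0.06,0,0,0,35],[0,0,0,0,0,0,35],[0,0,0.06,0,0,0,35],[0,0,0,0,0,0,35],[0,0,0,0,0,0,35],[0,0,0,0,0,0,35]]]'
```

```text
time_s: 28.55
eef_pos: [600.7, 43.0, 92.3]
ee_rot: [0.0, 0.741, 0.671, 0.0]
force: [0.5, 1.4, -1.3]
grip_width: 0.562
grip_force: 115.1
```

```bash
python3 -m crank '[[[0.01,0,0.04,0,0,0,35],[0,0,0,0,0,0,35],[0.01,0,0.04,0,0,0,35],[0,0,0,0,0,0,35],[0,0,0,0,0,0,35],[0,0,0,0,0,0,35],[0,0,0,0,0,0,35],[0,0,0,0,0,0,35]]]'
```

```text
time_s: 29.35
eef_pos: [600.7, 43.4, 90.3]
ee_rot: [0.0, 0.741, 0.671, 0.0]
force: [1.3, 2.3, 0.4]
grip_width: 0.558
grip_force: 115.1
```

```bash
python3 -m crank '[[[0.02,0,0.04,0,0,0,35],[0,0,0,0,0,0,35],[0.02,0,0.02,0,0,0,35],[0,0,0,0,0,0,35],[0,0,0,0,0,0,35],[0,0,0,0,0,0,35],[0,0,0,0,0,0,35],[0,0,0,0,0,0,35]]]'
```

```text
time_s: 30.15
eef_pos: [600.7, 44.2, 88.7]
ee_rot: [-0.0, 0.741, 0.671, -0.0]
force: [0.3, -1.9, -1.9]
grip_width: 0.56
grip_force: 115.2
```

```bash
python3 -m crank '[[[0,0,0.03,0,0,0,35],[0,0,0,0,0,0,35],[0,0,0.03,0,0,0,35],[0,0,0,0,0,0,35],[0,0,0.02,0,0,0,35],[0,0,0,0,0,0,35],[0,0,0,0,0,0,35],[0,0,0,0,0,0,35]]]'
```

```text
time_s: 30.95
eef_pos: [601.0, 44.2, 87.3]
ee_rot: [0.0, 0.741, 0.671, 0.0]
force: [-1.0, -2.2, 5.3]
grip_width: 0.564
grip_force: 115.8
```

```bash
python3 -m crank '[[[0,0,0.02,0,0,0,35],[0,0,0,0,0,0,35],[0,0,0,0,0,0,35],[0,0,0,0,0,0,35],[0,0,0,0,0,0,35],[0,0,0,0,0,0,35],[0,0,0,0,0,0,35],[0,0,0,0,0,0,35]]]'
```

```text
time_s: 31.75
eef_pos: [601.0, 44.3, 87.1]
ee_rot: [0.0, 0.741, 0.671, 0.0]
force: [-3.2, -2.2, 9.0]
grip_width: 0.563
grip_force: 116.3
```

```bash
python3 -m crank '[[[0,0,0.03,0,0,0,35],[0,0,0,0,0,0,35],[0,0,0,0,0,0,35],[0,0,0,0,0,0,35],[0,0,0,0,0,0,35],[0,0,0,0,0,0,35],[0,0,0,0,0,0,35],[0,0,0,0,0,0,35]]]'
python3 - <<'E'
from h import *
import time
s=sense();im=capture("side");cv2.imwrite("pics/s4.png",cv2.resize(im[130:250,180:340],(800,600),interpolation=cv2.INTER_CUBIC))
print([sense()["force"].round(1).tolist()],sense()["wrist_torque"].round(2))
E
```

```text
time_s: 32.55
eef_pos: [601.1, 44.3, 86.8]
ee_rot: [0.001, 0.741, 0.671, 0.0]
force: [-2.9, -1.3, 10.2]
grip_width: 0.561
grip_force: 116.9
[[-2.7, -1.1, 11.2]] [-0.4   0.7  -0.06]
```

View pics/s4.png

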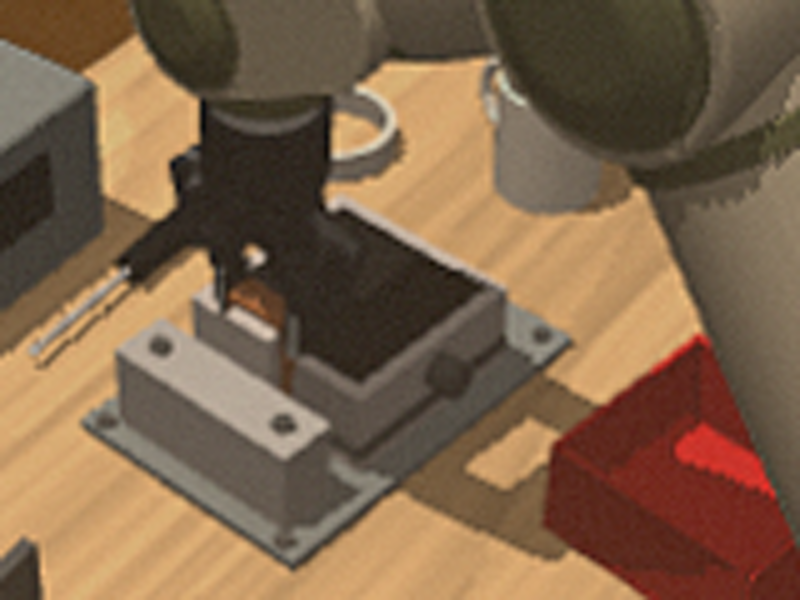

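The side view shows the wedge seated behind the upright shim, at crop pixel (255,300), with the tip about 6 mm above the bed. It is jammed rather than bottomed, so I'll raise the push to 15 N.

```bash
python3 -m crank '[[[0,0,0.04,0,0,0,35],[0,0,0,0,0,0,35],[0,0,0,0,0,0,35],[0,0,0,0,0,0,35],[0,0,0,0,0,0,35],[0,0,0,0,0,0,35],[0,0,0,0,0,0,35],[0,0,0,0,0,0,35]]]'
```

```text
time_s: 33.4
eef_pos: [601.2, 44.2, 86.5]
ee_rot: [0.001, 0.741, 0.672, 0.001]
force: [-5.1, -2.1, 15.7]
grip_width: 0.558
grip_force: 117.7
```

```bash
python3 -m crank '[[[0,0,0,0,0,0,35],[0,0,0,0,0,0,35],[0,0,0,0,0,0,35],[0,0,0,0,0,0,35],[0,0,0,0,0,0,35],[0,0,0,0,0,0,35],[0,0,0,0,0,0,35],[0,0,0,0,0,0,35]]]'
```

```text
time_s: 34.2
eef_pos: [601.2, 44.2, 86.5]
ee_rot: [0.001, 0.741, 0.671, 0.001]
force: [-5.1, -1.3, 15.9]
grip_width: 0.565
grip_force: 117.7
```

The push holds steady at about 15.9 N, so I'm handing the job in.

```bash
python3 -c "
from rig import *
print(finish_job())"
```

```text
the job is handed in; nothing more can be done
None
```

The job is handed in at 34.2 s, verdict not shown: the old spacer is in the black crate, one shim stands in the 25.7 mm gap, two shims stay in the rack, and the wedge is jammed with its tip about 5 mm above the bed, still gripped and pressed down at about 16 N.

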